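Set the tapered stop plug, then press the square into the corner and hold it

ROBOT

A 6-joint arm with a two-finger parallel gripper is mounted at the origin on a cart in front of the work surface, level with it; the furniture and walls round the work are solid. World frame = base frame: x ahead of the robot, y to its left, z up, the work surface at z = 0. Lengths are in m, angles in degrees, forces in N, time in s.
With the tool pointing down it reaches from about 0.25 to 0.725 m from the base axis. Payload 9.7 kg.
Tool frame: the origin (TCP) lies at the centre of the arm's flange, where the gripper is bolted on; the fingertips stand 173 mm ahead of it and the grasp point (between the pads) lies 155 mm ahead of it; z points along the fingers, y is the line along which they close (so a half turn about z gives the same grasp; the last joint's range is limited). The gripper opens to 85 mm and grips with 20 to 120 N. Pads are 22 mm wide; open, the fingers measure 114 mm over their backs; the gripper's body (76 mm by 85 mm) begins 54 mm behind the grasp point. The pads swing forward as they close: fully open they stand 13 mm farther back than shut.
Start: joints at [66.234, 4.979, 10.078, 95.1, 0, 90], TCP at [0.222, 0.503, 0.405] pointing down, gripper open.
Joint ranges: [-179.16, 179.16], [-48.56, 103.87], [-65.8, 70.77], [-126.05, 130.52], [-82.76, 87.17], [-180, 180]. Speed limits (degrees/s): [127.2, 127.2, 147.25, 180, 180, 180].

INTERFACE

Orientations are given as [roll, pitch, yaw] about the fixed x, y, z axes, in that order (R = Rz(yaw) Ry(pitch) Rx(roll)).
In Python, from workcell import monitor, camera, get_calibration, bot gives the robot as it stands.
- The arm moves only by the tool carry_out, never from a script. Its argument "targets" is text: rows parted by semicolons, each of 7 numbers parted by spaces: the shift along the tool's x, y, z in units of 0.04 m (1.0 is 0.04 m), then the turn, a rotation vector about the tool's x, y, z in units of 0.1 rad (1.0 is 0.1 rad), then the opening, from -1 (shut) to 1 (fully open), so that 0 is half open. A call has exactly 8 rows; each row shifts and turns the commanded pose from where the row before left it, along the tool's axes as they then stand; what a row does not reach is not made up. A row lasts 1/12 s, in which the tool goes at most 41.7 mm and 7.16 degrees, less where a joint would pass 70% of its speed; a pose out of reach is approached as far as the arm can. A call with a number of a shift or a turn outside -1 to 1 is refused whole. A call with a gripper value outside its range is refused whole. The fingers move at their own pace and stop on an object; "newtons" is the grip in N (left out, the last holds). Time passes only in rows, so rows that do not move let the fingers close, or fill a call up. It gives the time, the measured TCP pose, the force, the opening and the grip force at its end, in the units of the state.
- monitor.get_obs(): the state, without advancing time (a new reading comes with each control period).
- camera(name): name is "scene" or "top"; returns the picture (400x640x3 uint8, red, green, blue); there is no depth.
- get_calibration(name): a dict with "fx", "fy", "cx", "cy" (pixels), "view" (4x4, takes a point from world to camera coordinates). Camera axes: x right, y down, z forward; pixel columns grow to the right and rows downward; lengths in m; the calibration is good to about 2 mm. A picture is of the moment at which its call begins. get_calibration takes no time and is no camera call.
- bot.job_done(): hands the job in; it is judged then, once.
The state is a dict: "time": time; "q": joint angles; "qd": joint speeds; "joint_efforts": joint torques, N m; "ee_pos": TCP position; "tcp_rot": TCP orientation; "wrist_force": force on the tool from outside, world axes, zero at the start; "torque": the same for the moment, N m; "opening": finger opening in m; "grasp_force": force on a finger pad.
Only numpy, scipy, OpenCV 4.12 (cv2) and the standard library are available. Lean on these libraries where they do the work, as an engineer would, in place of code of your own. Each camera call takes 0.05 s, during which the arm holds its last target. There are 200 camera calls.

TASK

Set up the aluminium setup plate for squaring: lift the orange-knobbed tapered stop plug out of its grey rest, set it in the plate's hole with its collar down on the plate, and let go of it. Then pick up the engineer's square by its blade, lay it flat on the plate and press it into the corner made by the dark fence and the plug, the outer edge of the short blue stock flush along the fence and the outer edge of the long steel blade against the plug's collar. Finish while still gripping the square and pressing it against both; do not disturb the brown bottle, the filter cube or the black-capped canister.

Things in the scene. Friction and masses are not known exactly. Their poses are not given: they have to be found in the camera images.
- setup_plate: Fixed aluminium plate 180 (x) x 160 (y) x 30 mm (z) lying on the desk; origin at the centre of its underside. A dark steel fence, 20 mm thick, 150 mm long along y and 14 mm higher than the plate's top, stands along its +x edge (the far one from the robot, the plate being turned at most 0.3 rad either way); it is a part of the plate. The plug's hole is toward the -x, +y corner. The plate's z is up.
- fence: The dark steel fence fixed on the setup plate; its origin and axes are those of the plate.
- bore_mouth (a point): Centre of the mouth of the 23 mm wide through hole (30 mm deep) in the plate, level with the plate's top, at (-27, 43, 30) mm in the plate's axes. The seated plug has 1 mm of play all round in it, so it shifts a little when pushed sideways and then stands firm. Axes as the plate's.
- fence_face (a point): Middle of the foot of the fence's working face (which looks to the plate's -x), at (65, 0, 30) mm in the plate's axes. Axes as the plate's.
- plug_rest: Fixed grey round rest, 52 mm wide at its foot, 40 mm above, 31 mm high, open at the top; origin at the centre of its underside. The plug stands in it with its collar on the rim (28 mm wide opening).
- stop_plug: The whole steel plug, about 0.22 kg, origin at the centre of the lower end of its shank, z along its axis, up. Shank 16 mm thick at the tip, widening to 21 mm at 16 mm up and straight from there to the collar's underside at 28 mm; collar 34 mm wide from 28 to 38 mm; neck 17 mm wide; orange knob 24 mm wide from 44 to 68 mm.
- plug_grip (a point): Point on the plug's axis in the middle of its orange knob (24 mm wide, 24 mm high), 56 mm above the tip and 28 mm above the collar's underside. z along the plug, up.
- plug_seat (a point): Point on the plug's axis at the underside of its collar, 28 mm above the tip; when the plug is home it lies at the hole's mouth. z along the plug, up.
- square: L-shaped engineer's square lying flat, 0.2 kg; origin under the middle of its 76 x 120 mm outline, z up. Bright steel blade: x -38 to -18 mm, y -60 to 60, 8 mm thick. Blue stock: x -38 to 38, y 40 to 60, 14 mm thick. Outer edge of the stock: face y = 60 mm; of the blade: face x = -38 mm. Seated, its y axis points along the plate's +x and its x axis along the plate's -y.
- blade_grip (a point): Point on the square's blade where it is well gripped, across the 20 mm wide blade (fingers closing along the square's x): at (-28, 12, 4) mm in the square's axes, half-way up the 8 mm thick blade, near the centre of mass. Axes as the square's.
- square_corner (a point): The square's outer corner, where the outer edges of blade and stock meet, at (-38, 60, 4) mm in the square's axes; axes as the square's. Seated, it lies at about (65, 27, 34) mm in the plate's axes; pressed clearly harder on the fence than on the plug, the stock stays flush along the fence, while a hard push on the plug alone turns the square in the grip.
- oil_bottle: Bystander: small brown glass bottle with black cap, 25 mm wide, 52 mm high; origin at the centre of its underside.
- filter_cube: Bystander: black filter cube with coloured round windows, 34 x 34 x 35 mm; origin at its underside.
- canister: Bystander: white screw canister with black lid, 42 mm wide, 46 mm high; origin at the centre of its underside.
There are look-alikes about, which are no part of the job. Of the things that look like the stop_plug, take the one that is farthest to the robot's right at the start.

How it is judged:
By the outcome, as a careful person would: the job done as asked, in the order asked, and still so for the second after the job is handed in, while the arm keeps its last pose, push and grip.
It also fails if it takes over 64 s, if anything falls off the work surface, if the arm or the gripper's body presses on something with over 40 N, if the wrist force passes 120 N, or if a joint passes its speed limit or range.

## Working session

There is one attempt and no reset: what is moved stays moved. The work goes in short steps, Python scripts to look and compute and a tool call to move; the robot and the scene stay as the last step left them, time stands still between calls to the robot, and variables do not carry over. Pictures are saved under pics/ and viewed, at most 13 in all, crops included, and the job is handed in when it is done.

Besides the shell and the picture viewer there is one more tool, called after "Call:" by a JSON object that holds its "method" and its "body", one argument or row to a line. carry_out: Moves the arm, as the interface text tells. Shifts and turns lie within -1 to 1; 1 stands for 0.04 m of shift or 0.1 rad of turn. Its arguments: {"type":"object","properties":{"targets":{"type":"string"},"newtons":{"type":"number"}},"required":["targets"]}

```bash
ls; mkdir -p pics; python3 - <<'E'
from workcell import monitor,camera,get_calibration
import cv2
for n in("scene","top"):
    cv2.imwrite(f"pics/{n}0.png",camera(n)[:,:,::-1]); c=get_calibration(n);print(n,c)
print(monitor.get_obs())
E
```

```text
pics
scene {'fx': 429.08716150241145, 'fy': 429.08716150241145, 'cx': 309.5680609358687, 'cy': 197.8130601792719, 'view': array([[-0.69914351, -0.71483644,  0.01439531,  0.36958185],
       [-0.42467026,  0.39898147, -0.81269241,  0.30209959],
       [ 0.57519868, -0.57430188, -0.58251508,  0.54864757],
       [ 0.        ,  0.        ,  0.        ,  1.        ]])}
top {'fx': 370.82761243093637, 'fy': 370.82761243093637, 'cx': 321.6570143669989, 'cy': 198.8303616551466, 'view': array([[ 0.03372636, -0.99942936, -0.00186521, -0.0156694 ],
       [-0.97915482, -0.03266805, -0.20047102,  0.55004511],
       [ 0.20029569,  0.00858748, -0.97969786,  0.88933827],
       [ 0.        ,  0.        ,  0.        ,  1.        ]])}
{'time': 0.1, 'q': array([6.62331087e+01, 5.00831103e+00, 1.00399622e+01, 9.50999621e+01,
       3.99785232e-04, 9.00019664e+01]), 'qd': array([-0.03240725, -0.03045645,  0.23730572,  0.01463409, -0.07394628,
       -0.02264222]), 'joint_efforts': array([ 4.79227947e-04, -5.21560514e+01,  4.65654659e+01,  1.58971577e-02,
        2.81978686e-06,  5.79384178e-06]), 'ee_pos': array([0.2216601 , 0.50336024, 0.40405904]), 'tcp_rot': array([-1.79931689e+02, -3.97440478e-04,  1.56231142e+02]), 'wrist_force': array([-0.49517543, -0.54175877,  0.19541188]), 'torque': array([-0.00253906, -0.06349838,  0.03217929]), 'grasp_force': 0.0, 'opening': 0.08541155300867334}
```

View pics/scene0.png

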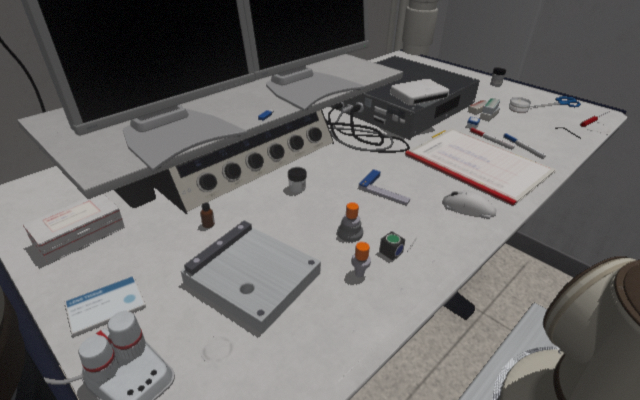

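View pics/top0.png

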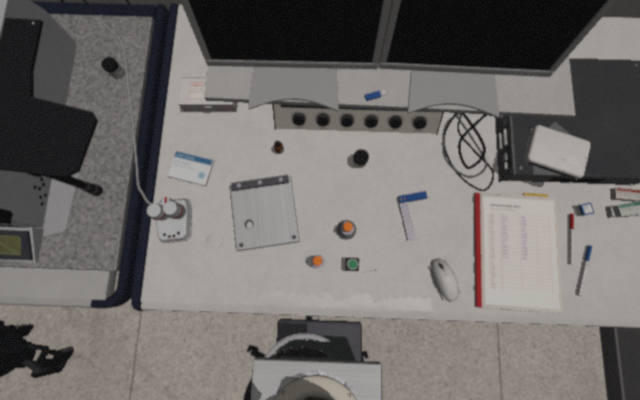

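The top view shows two orange-knobbed candidates. One is at top (347,228), scene (352,212), standing in a grey rest. The other is at top (317,261), scene (362,250), free-standing. The one at (347,228) is farther right, so I choose it. The square is at top (408,213), the plate at top (265,212), its hole at (249,224) and the fence at (260,182). I'll check the choice in a crop.

```bash
python3 - <<'E'
import cv2,numpy as np
a=cv2.imread("pics/top0.png")[170:280,220:440]; b=cv2.imread("pics/scene0.png")[160:310,180:420]
a=cv2.resize(a,(600,300),interpolation=cv2.INTER_CUBIC)
b=cv2.resize(b,(480,300),interpolation=cv2.INTER_CUBIC)
o=np.zeros((600,600,3),np.uint8);o[:300]=a;o[300:,:480]=b
cv2.imwrite("pics/crop1.png",o)
E
```

```text
(no output)
```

View pics/crop1.png

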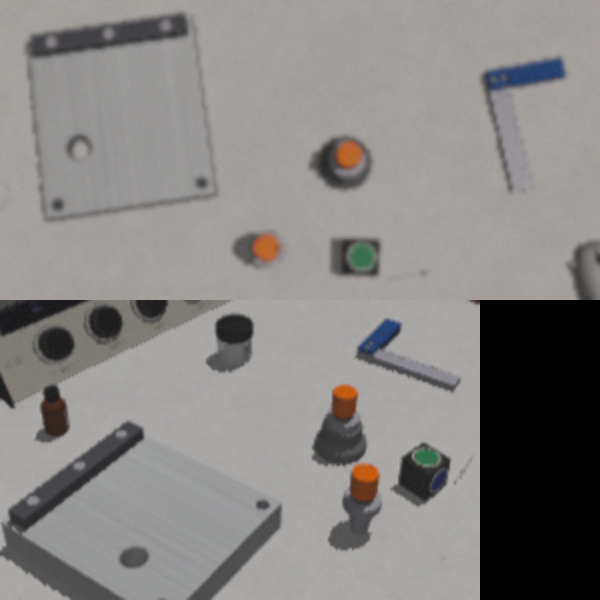

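The choice is confirmed: the right-hand plug stands collar-on-rim in the grey rest, and the left-hand one stands free. Now I'll measure from both views.

```bash
cat > h.py <<'E'
import numpy as np,cv2
from workcell import monitor,camera,get_calibration
K={n:get_calibration(n) for n in("scene","top")}
def avg(n,k=4): return np.mean([camera(n).astype(float) for _ in range(k)],0).astype(np.uint8)
def ray(n,p):
    c=K[n];R=c["view"][:3,:3];t=c["view"][:3,3]
    return -R.T@t, R.T@np.array([(p[0]-c["cx"])/c["fx"],(p[1]-c["cy"])/c["fy"],1])
def plane(n,p,z):
    o,d=ray(n,p);return o+d*(z-o[2])/d[2]
def tri(ps,pt):
    (a,u),(b,v)=ray("scene",ps),ray("top",pt)
    s=np.linalg.lstsq(np.c_[u,-v],b-a,rcond=None)[0]
    p,q=a+s[0]*u,b+s[1]*v
    return (p+q)/2,np.linalg.norm(p-q)
def proj(n,P):
    c=K[n];q=c["view"][:3,:3]@np.asarray(P)+c["view"][:3,3]
    return np.array([c["fx"]*q[0]/q[2]+c["cx"],c["fy"]*q[1]/q[2]+c["cy"]])
def blobs(m,box,amin=4):
    x0,y0,x1,y1=box
    n,l,s,c=cv2.connectedComponentsWithStats(m[y0:y1,x0:x1].astype(np.uint8),connectivity=4)
    return [(s[i,4],c[i]+[x0,y0],(l==i)) for i in range(1,n) if s[i,4]>=amin]
def orange(i): i=i.astype(int);return (i[:,:,0]>140)&(i[:,:,0]-i[:,:,2]>90)
def blue(i): i=i.astype(int);return (i[:,:,2]>70)&(i[:,:,2]-i[:,:,0]>50)
E
python3 - <<'E'
from h import *
np.set_printoptions(precision=4,suppress=True)
T,S=avg("top"),avg("scene");np.savez("im.npz",T=T,S=S)
ot=max(blobs(orange(T),(335,210,365,245)),key=lambda b:b[0]);os=max(blobs(orange(S),(335,195,375,232)),key=lambda b:b[0])
print("knob",ot[:2],os[:2],tri(os[1],ot[1]))
gT,gS=cv2.cvtColor(T,7),cv2.cvtColor(S,7)
# fence screws: bright tophat in dark; plate screws/hole: dark blackhat
for nm,g,box in(("top",gT,(225,170,305,255)),("scene",gS,(180,220,325,330))):
    k=cv2.getStructuringElement(cv2.MORPH_ELLIPSE,(15,15))
    bh=cv2.morphologyEx(g,cv2.MORPH_BLACKHAT,k)
    k=cv2.getStructuringElement(cv2.MORPH_ELLIPSE,(7,7))
    th=cv2.morphologyEx(g,cv2.MORPH_TOPHAT,k)
    for q,m in(("dark",bh>25),("bright",th>25)):
        print(nm,q,[(int(a),c.round(1).tolist()) for a,c,_ in blobs(m,box)])
for nm,im,box in(("top",T,(390,185,435,205)),("scene",S,(355,165,390,195))):
    a,c,l=max(blobs(blue(im),box),key=lambda b:b[0])
    ys,xs=np.nonzero(l);r=cv2.minAreaRect(np.c_[xs+box[0],ys+box[1]].astype(np.float32));print(nm,a,c,r,cv2.boxPoints(r).tolist())
print(gT[186:245:3,392:424])
E
```

```text
knob (np.int32(57), array([347.5439, 226.193 ])) (np.int32(65), array([352.2154, 205.8462])) (array([ 0.4798, -0.0639,  0.0709]), np.float64(0.0013412346247396445))
top dark [(551, [259.4, 182.8]), (6, [230.5, 196.5]), (8, [232.5, 216.0]), (40, [248.0, 222.1]), (18, [293.2, 236.5]), (4, [234.8, 238.8]), (74, [274.9, 244.5]), (19, [240.7, 244.5]), (8, [235.5, 245.0]), (17, [241.8, 249.5])]
top bright [(13, [280.5, 179.2]), (13, [259.5, 182.2]), (14, [238.5, 185.3]), (14, [248.6, 223.8])]
scene dark [(149, [205.8, 224.8]), (1558, [210.3, 262.7]), (32, [310.9, 261.9]), (744, [291.3, 296.5]), (133, [246.5, 288.1]), (4, [222.2, 300.2]), (43, [260.3, 312.2])]
scene bright [(18, [240.0, 226.5]), (17, [219.1, 242.4]), (23, [196.3, 259.8]), (19, [314.5, 264.7]), (5, [186.8, 274.2]), (62, [260.9, 316.4])]
top 126 [414.1667 196.5159] ((412.46038818359375, 196.78866577148438), (5.528656005859375, 26.046112060546875), 79.3803482055664) [[399.1509704589844, 196.4716796875], [424.7509460449219, 191.67169189453125], [425.7698059082031, 197.10565185546875], [400.1698303222656, 201.9056396484375]]
sce
[... 2240 characters left out ...]
0 161 160 160 161 160 159 159 161]
 [161 162 162 160 161 161 160 160 161 161 160 151 119 101 135 149 148 149
  147 145 146 151 158 160 161 161 160 161 162 162 162 161]
 [159 160 159 160 158 159 159 160 161 162 162 161 151 114 101 135 147 149
  150 150 150 150 149 154 159 160 160 161 161 161 160 159]
 [159 159 160 159 159 159 161 162 160 161 161 162 161 147 115 119 141 148
  150 151 152 153 154 156 158 159 158 158 160 159 160 159]
 [160 160 160 160 160 160 161 160 159 159 158 159 158 153 139 132 148 153
  150 147 149 155 158 158 158 159 160 161 160 161 160 160]
 [162 163 161 158 159 158 160 159 158 159 157 157 157 158 158 157 158 157
  158 157 159 158 160 159 159 159 159 158 160 160 159 159]]
```

```bash
python3 - <<'E'
from h import *
np.set_printoptions(precision=4,suppress=True)
d=np.load("im.npz");T,S=d["T"],d["S"];gT,gS=cv2.cvtColor(T,7),cv2.cvtColor(S,7)
F=[tri(s,t) for s,t in(((240,226.5),(280.5,179.2)),((219.1,242.4),(259.5,182.2)),((196.3,259.8),(238.5,185.3)))]
for f in F:print("fence",f)
Sc=tri((310.9,261.9),(293.2,236.5));print("screw",Sc)
# hole: hull of pixels differing from plate
H={}
for n,g,b in(("top",gT,(240,213,257,232)),("scene",gS,(232,278,262,298))):
    x0,y0,x1,y1=b;p=g[y0:y1,x0:x1].astype(float);base=np.median(p);m=(abs(p-base)>22)
    a,c,l=max(blobs(m,(0,0,x1-x0,y1-y0)),key=lambda q:q[0]);ys,xs=np.nonzero(l)
    h=cv2.convexHull(np.c_[xs+x0,ys+y0].astype(np.int32));M=cv2.moments(h);H[n]=np.array([M["m10"],M["m01"]])/M["m00"];print(n,H[n],cv2.boundingRect(h),base)
print("hole",tri(H["scene"],H["top"]))
def yaw(a,b): v=b-a;return np.degrees(np.arctan2(-v[0],v[1]))  # y axis dir=(-sin,cos)
w=yaw(F[0][0],F[2][0]);print("plate yaw",w, yaw(plane("top",(280.5,179.2),.044),plane("top",(238.5,185.3),.044)),yaw(plane("scene",(240,226.5),.044),plane("scene",(196.3,259.8),.044)))
for n,s in(("top",[(280.5,179.2),(259.5,182.2),(238.5,185.3)]),("scene",[(240,226.5),(219.1,242.4),(196.3,259.8)])): print(n,[plane(n,p,.044) for p in s],"hole@30",plane(n,H[n],.03))
a=np.radians(w);R=np.array([[np.cos(a),-np.sin(a)],[np.sin(a),np.cos(a)]])
print("R^T(hole-fence mid) expect(-102,43)mm",R.T@(tri(H["scene"],H["top"])[0]-F[1][0])[:2]*1000)
# square: blade mid-line in top
print("blade",[plane("top",p,.008) for p in((403.8,204),(411.3,234))])
print("stock",[plane("top",p,.014) for p in((398.5,197.5),(426,192.5),(426,198),(400.5,203.5))])
b=cv2.boxPoints(((0,0),(1,1),0))
cv2.imwrite("pics/sq.png",cv2.resize(np.vstack([cv2.resize(T[185:245,385:435],(400,480),interpolation=0)]),(400,480))[:,:,::-1])
x=np.hstack([cv2.resize(T[185:245,385:435],(400,480),interpolation=0),cv2.resize(S[165:210,352:414],(400,290),interpolation=0)[:290].copy() if 0 else np.pad(cv2.resize(S[165:210,352:414],(400,290),interpolation=0),((0,190),(0,0),(0,0)))])
cv2.imwrite("pics/sq.png",x[:,:,::-1])
E
```

```text
fence (array([0.6009, 0.1119, 0.0465]), np.float64(0.0006358655085020536))
fence (array([0.5909, 0.1659, 0.0464]), np.float64(0.00018815303264350624))
fence (array([0.5807, 0.2196, 0.0465]), np.float64(0.0002557142048932106))
screw (array([0.4536, 0.072 , 0.0326]), np.float64(0.0016500282109485026))
top [248.24   222.7867] (244, 219, 10, 9) 147.0
scene [246.5392 288.0938] (239, 283, 16, 11) 150.0
hole (array([0.4848, 0.1895, 0.0303]), np.float64(0.0029583863755387797))
plate yaw 10.652517182064393 10.45535415097631 10.911866950612112
top [array([0.6013, 0.112 , 0.044 ]), array([0.5915, 0.1662, 0.044 ]), array([0.5813, 0.2203, 0.044 ])] hole@30 [0.486  0.1906 0.03  ]
scene [array([0.6038, 0.1104, 0.044 ]), array([0.5934, 0.1646, 0.044 ]), array([0.583 , 0.2184, 0.044 ])] hole@30 [0.4837 0.1886 0.03  ]
R^T(hole-fence mid) expect(-102,43)mm [-99.9083  42.8612]
blade [array([ 0.5532, -0.2165,  0.008 ]), array([ 0.4736, -0.2354,  0.008 ])]
stock [array([ 0.5692, -0.2013,  0.014 ]), array([ 0.5853, -0.2748,  0.014 ]), array([ 0.5703, -0.2745,  0.014 ]), array([ 0.5531, -0.2065,  0.014 ])]
```

View pics/sq.png

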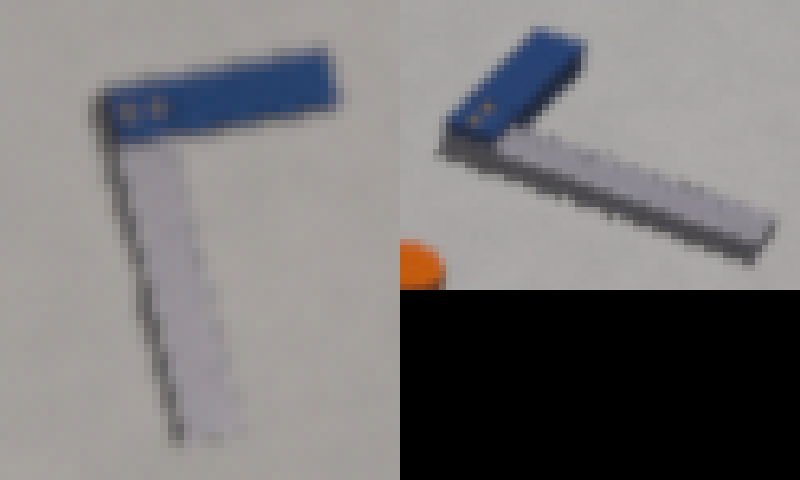

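The crop shows the square lying flat. Its blue stock's outer corner is at top (398.8,196), and the blade runs down to (411,239.5). Measured positions:

| Item | Position (m) | Direction |
|---|---|---|
| Plug knob top | (0.480, -0.064, 0.071) | – |
| Hole | (0.4845, 0.189, 0.030) | plate yaw 10.6° |
| Blade grip | (0.529, -0.2225) | blade 13.3° |

First move: turn to yaw 180 and head for the plug.

Call:
{"method": "carry_out", "body": {
  "targets": "0 0 0 0 0 -1 0.4;0 0 0 0 0 -1 0.4;0 0 0 0 0 -1 0.4;0 0 0 0 0 -1 0.4;0 0 0 0 0 -0.15 0.4;-0.4 -0.9 0 0 0 0 0.4;-0.4 -0.9 0 0 0 0 0.4;-0.4 -0.9 0 0 0 0 0.4",
  "newtons": 60
}}

```text
time: 1.17
ee_pos: [0.2697, 0.3944, 0.4042]
tcp_rot: [-180.0, -0.0, 179.9]
wrist_force: [1.9, -0.2, 0.7]
opening: 0.0594
grasp_force: 0.0
```

Call:
{"method": "carry_out", "body": {
  "targets": "-0.4 -0.9 0 0 0 0 0.4;-0.4 -0.9 0 0 0 0 0.4;-0.4 -0.9 0 0 0 0 0.4;-0.4 -0.9 0 0 0 0 0.4;-0.4 -0.9 0 0 0 0 0.4;-0.4 -0.9 0 0 0 0 0.4;-0.4 -0.9 0 0 0 0 0.4;-0.4 -0.9 0 0 0 0 0.4"
}}

```text
time: 1.83
ee_pos: [0.3979, 0.1054, 0.405]
tcp_rot: [180.0, 0.1, 179.9]
wrist_force: [0.4, 0.4, 0.5]
opening: 0.0601
grasp_force: 0.0
```

Call:
{"method": "carry_out", "body": {
  "targets": "-0.41 -0.85 0 0 0 0 0.4;-0.41 -0.85 0 0 0 0 0.4;-0.41 -0.85 0 0 0 0 0.4;-0.41 -0.85 0 0 0 0 0.4;-0.41 -0.84 0 0 0 0 0.4;0 0 0.9 0 0 0 0.4;0 0 0.9 0 0 0 0.4;0 0 0.9 0 0 0 0.4"
}}

```text
time: 2.5
ee_pos: [0.48, -0.0631, 0.2956]
tcp_rot: [-180.0, 0.1, 179.7]
wrist_force: [0.1, -0.8, -0.1]
opening: 0.0597
grasp_force: 0.0
```

Call:
{"method": "carry_out", "body": {
  "targets": "0 0 0.5 0 0 0 0.4;0 0 0.5 0 0 0 0.4;0 0 0.4 0 0 0 0.4;0 0 0.3 0 0 0 0.4;0 0 0.3 0 0 0 0.4;0 0 0 0 0 0 0.4;0 0 0 0 0 0 0.4;0 0 0 0 0 0 0.4"
}}

```text
time: 3.17
ee_pos: [0.4801, -0.0622, 0.2176]
tcp_rot: [-180.0, 0.1, 180.0]
wrist_force: [0.3, 0.3, 0.6]
opening: 0.0598
grasp_force: 0.0
```

Call:
{"method": "carry_out", "body": {
  "targets": "0 -0.04 0.1 0 0 0 0.4;0 0 0 0 0 0 0.1;0 0 0 0 0 0 -0.2;0 0 0 0 0 0 -0.6;0 0 0 0 0 0 -0.8;0 0 0 0 0 0 -0.8;0 0 0 0 0 0 -0.8;0 0 0 0 0 0 -0.8"
}}

```text
time: 3.83
ee_pos: [0.4801, -0.0641, 0.2138]
tcp_rot: [-179.9, 0.1, 180.0]
wrist_force: [-1.1, -1.9, 5.6]
opening: 0.022
grasp_force: 59.5
```

```bash
python3 - <<'E'
from h import *
a=camera("top")[190:270,290:400];b=camera("scene")[150:270,300:420]
o=np.hstack([cv2.resize(a,(412,300)),cv2.resize(b,(300,300))]);cv2.imwrite("pics/g1.png",o[:,:,::-1])
s=monitor.get_obs();print(s["ee_pos"],s["opening"],s["grasp_force"],s["wrist_force"],s["torque"])
E
```

```text
[ 0.48011931 -0.06405288  0.21380483] 0.022658458556038544 59.52984782426938 [-0.75271392 -1.42644042  5.49188764] [-0.39802884  0.10099633 -0.05042025]
```

View pics/g1.png

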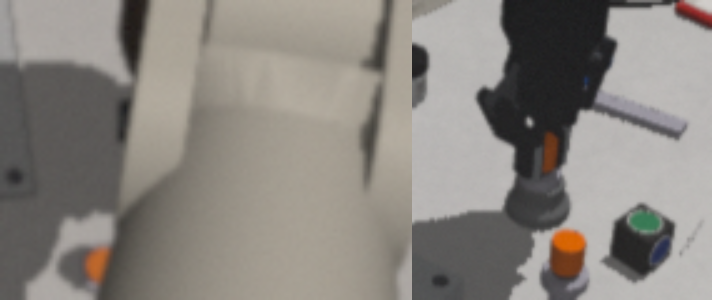

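The scene crop shows the pads on the orange knob at about (550,155) with the plug still in its rest. The grip reads 59.5 N at 22.5 mm, so I'll lift.

Call:
{"method": "carry_out", "body": {
  "targets": "0 0 -0.2 0 0 0 -0.8;0 0 -0.4 0 0 0 -0.8;0 0 -0.5 0 0 0 -0.8;0 0 -0.5 0 0 0 -0.8;0 0 -0.4 0 0 0 -0.8;0 0 -0.2 0 0 0 -0.8;0 0 0 0 0 0 -0.8;0 0.2 0 0 0 0 -0.8"
}}

```text
time: 4.6
ee_pos: [0.4798, -0.0562, 0.3004]
tcp_rot: [-180.0, -0.0, 180.0]
wrist_force: [-0.5, -0.2, -2.6]
opening: 0.0219
grasp_force: 59.3
```

Call:
{"method": "carry_out", "body": {
  "targets": "0 0.6 0 0 0 0 -0.8;0 0.9 0 0 0 0 -0.8;0 1 0 0 0 0 -0.8;0 1 0 0 0 0 -0.8;0 0.9 0 0 0 0 -0.8;-0.05 0.7 0 0 0 0 -0.8;-0.06 0.5 0 0 0 0 -0.8;0 0.3 0 0 0 0 -0.8"
}}

```text
time: 5.27
ee_pos: [0.4836, 0.1828, 0.299]
tcp_rot: [-180.0, -0.1, -179.9]
wrist_force: [-0.1, -0.1, -2.8]
opening: 0.0222
grasp_force: 59.7
```

Call:
{"method": "carry_out", "body": {
  "targets": "-0.02 0.15 0.2 0 0 0 -0.8;0 0 0.4 0 0 0 -0.8;0 0 0.4 0 0 0 -0.8;0 0 0.2 0 0 0 -0.8;0 0 0 0 0 0 -0.8;0 0 0 0 0 0 -0.8;0 0 0 0 0 0 -0.8;0 0 0 0 0 0 -0.8"
}}

```text
time: 5.93
ee_pos: [0.4852, 0.186, 0.2536]
tcp_rot: [180.0, 0.1, 180.0]
wrist_force: [-0.3, -0.2, -2.6]
opening: 0.0226
grasp_force: 59.7
```

```bash
python3 - <<'E'
from h import *
s=monitor.get_obs();p=s["ee_pos"];print(p,s["tcp_rot"],s["wrist_force"])
S=avg("scene",3);dz=p[2]-.2138;tip=.003+dz
for nm,h in(("tip",0),("seat",.028),("collartop",.038),("grip",.056)):print(nm,proj("scene",[p[0],p[1],tip+h]))
print("hole",proj("scene",[.4845,.189,.03]))
o=cv2.resize(S[220:310,200:300],(800,600*0+720),interpolation=cv2.INTER_CUBIC)
cv2.imwrite("pics/h1.png",cv2.resize(S[230:305,200:300],(800,600),interpolation=cv2.INTER_CUBIC)[:,:,::-1])
E
```

```text
[0.48520589 0.1860181  0.25364717] [1.79972004e+02 7.73029333e-02 1.79982138e+02] [-0.29015024 -0.24709998 -2.613494  ]
tip [246.6783821  281.32073387]
seat [245.42358689 268.95825827]
collartop [244.96072375 264.39804454]
grip [244.10708383 255.98782537]
hole [246.04412989 287.98124755]
```

View pics/h1.png

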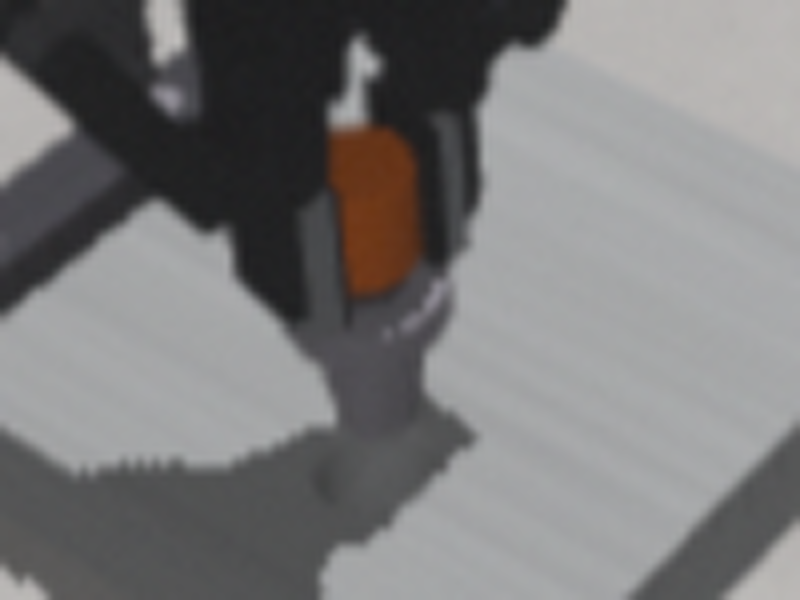

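```bash
python3 - <<'E'
from h import *
h=plane("scene",(246.54,288.09),.03)
for px in((247.3,282.2),(247.6,283.2)):
    t=plane("scene",px,.0428);print(t,"need shift mm",(h-t)[:2]*1000)
t=plane("scene",(247.1,264.5),.0808);print(t,(h-t)[:2]*1000)
S=avg("scene",2);i=S.astype(int);m=(i[:,:,0]-i[:,:,2]>50)&(i[:,:,0]>70)
a,c,l=max(blobs(m,(230,240,265,272)),key=lambda b:b[0]);print(a,c)
print(S[270:292:2,238:258].astype(int).mean(2).astype(int))
E
```

```text
[0.48302108 0.18644434 0.0428    ] need shift mm [0.73337131 2.11494668]
[0.48095707 0.18742963 0.0428    ] need shift mm [2.79738422 1.12966037]
[0.48275948 0.18370043 0.0808    ] [0.99497738 4.85885798]
175 [246.46857143 255.49142857]
[[ 67  72  74  73  72  56  71  74  75  74  76  76  74  80  96  83  80  97
  146 164]
 [ 73  74  75  78  79  79  79  81  80  80  81  80  77  77  75  81 101 143
  163 166]
 [ 97  85  80  79  80  81  82  81  81  81  78  78  77  76  81 138 160 165
  163 164]
 [162 152 112  81  80  79  80  82  80  78  77  78  74  73  87 155 165 168
  167 166]
 [165 163 147  95  79  81  81  81  82  80  76  76  75  72  85 146 159 161
  162 165]
 [166 166 163 136  90  80  81  81  80  79  76  77  74  69  75  89 117 151
  156 160]
 [162 161 162 155 104  81  80  81  80  79  76  74  73  72  78  82  83  86
   90 117]
 [103  88  86  87  87  85  81  81  80  79  78  80  84  86  87  85  83  81
   82  83]
 [ 81  82  80  79  79  82  84  87  88  89  90  89  89  87  83  82  82  82
   92 113]
 [ 81  75  71  74  80  82  85  88  90  91  90  90  89  87  83  79  86 101
  153 162]
 [ 80  71  69  73  77  82  85  89  89  89  88  86  86  83  90 120 155 163
  166 166]]
```

The crop shows the plug hanging upright just above the hole. The tip is near scene (247.4,282.7) and the hole's dark mouth shows right under it. I'll shift about +1.3 mm in x and +2.4 mm in y, then lower.

Call:
{"method": "carry_out", "body": {
  "targets": "-0.03 0.06 0 0 0 0 -0.8;0 0 0.1 0 0 0 -0.8;0 0 0.1 0 0 0 -0.8;0 0 0.1 0 0 0 -0.8;0 0 0.1 0 0 0 -0.8;0 0 0.1 0 0 0 -0.8;0 0 0 0 0 0 -0.8;0 0 0 0 0 0 -0.8"
}}

```text
time: 6.85
ee_pos: [0.4859, 0.1886, 0.2323]
tcp_rot: [-180.0, -0.1, -180.0]
wrist_force: [-0.8, 0.0, -3.0]
opening: 0.0222
grasp_force: 59.7
```

Call:
{"method": "carry_out", "body": {
  "targets": "0 0 0.08 0 0 0 -0.8;0 0 0.08 0 0 0 -0.8;0 0 0.06 0 0 0 -0.8;0 0 0 0 0 0 -0.8;0 0 0 0 0 0 -0.8;0 0 0 0 0 0 -0.8;0 0 0 0 0 0 -0.8;0 0 0 0 0 0 -0.8"
}}

```text
time: 7.52
ee_pos: [0.4856, 0.1889, 0.2235]
tcp_rot: [179.9, -0.1, -180.0]
wrist_force: [-4.8, 2.9, -2.2]
opening: 0.0224
grasp_force: 61.1
```

Call:
{"method": "carry_out", "body": {
  "targets": "0.025 0.02 0 0 0 0 -0.8;0 0 0 0 0 0 -0.8;0 0 0.06 0 0 0 -0.8;0 0 0.06 0 0 0 -0.8;0 0 0.06 0 0 0 -0.8;0 0 0 0 0 0 -0.8;0 0 0 0 0 0 -0.8;0 0 0 0 0 0 -0.8"
}}

```text
time: 8.18
ee_pos: [0.485, 0.1894, 0.2163]
tcp_rot: [-180.0, -0.0, -180.0]
wrist_force: [-2.4, 1.3, -3.4]
opening: 0.0221
grasp_force: 60.4
```

Call:
{"method": "carry_out", "body": {
  "targets": "0.02 0.015 0.04 0 0 0 -0.8;0 0 0.04 0 0 0 -0.8;0 0 0.03 0 0 0 -0.8;0 0 0 0 0 0 -0.8;0 0 0 0 0 0 -0.8;0 0 0 0 0 0 -0.8;0 0 0 0 0 0 -0.8;0 0 0 0 0 0 -0.8"
}}

```text
time: 8.85
ee_pos: [0.4845, 0.1899, 0.2136]
tcp_rot: [180.0, 0.1, -180.0]
wrist_force: [-3.9, -0.6, 7.2]
opening: 0.0224
grasp_force: 62.9
```

The upward force and the height both agree with the collar being on the plate, so I'll release and rise.

Call:
{"method": "carry_out", "body": {
  "targets": "0 0 0 0 0 0 -0.5;0 0 0 0 0 0 -0.3;0 0 0 0 0 0 0;0 0 0 0 0 0 0.3;0 0 0 0 0 0 0.4;0 0 -0.3 0 0 0 0.4;0 0 -0.6 0 0 0 0.4;0 0 -0.8 0 0 0 0.4"
}}

```text
time: 9.52
ee_pos: [0.4837, 0.1897, 0.2798]
tcp_rot: [-179.9, -0.2, -180.0]
wrist_force: [0.1, 0.0, -0.3]
opening: 0.0599
grasp_force: 0.0
```

Call:
{"method": "carry_out", "body": {
  "targets": "0 0 -0.8 0 0 0 0.4;0 -0.3 -0.4 0 0 0 0.4;-0.05 -0.8 0 0 0 0 0.4;-0.1 -0.9 0 0 0 0 0.4;-0.1 -0.9 0 0 0 0 0.4;-0.1 -0.9 0 0 0 0 0.4;-0.1 -0.9 0 0 0 0 0.4;-0.1 -0.9 0 0 0 0 0.4"
}}

```text
time: 10.18
ee_pos: [0.5061, -0.0357, 0.3295]
tcp_rot: [-180.0, 0.1, -180.0]
wrist_force: [0.9, 0.6, -0.1]
opening: 0.0595
grasp_force: 0.0
```

```bash
python3 - <<'E'
from h import *
np.set_printoptions(precision=4,suppress=True)
T,S=avg("top",3),avg("scene",3)
s=monitor.get_obs();print(s["ee_pos"],s["tcp_rot"],s["wrist_force"])
C={}
for n,im,b in(("top",T,(225,195,270,245)),("scene",S,(225,235,270,300))):
    q=blobs(orange(im),b);
    if q: a,C[n],_=max(q,key=lambda b:b[0]);print(n,a,C[n])
if len(C)==2:print(tri(C["scene"],C["top"]))
o=np.hstack([cv2.resize(T[165:260,220:315],(400,400)),cv2.resize(S[220:320,180:280],(400,400))])
cv2.imwrite("pics/p1.png",o[:,:,::-1])
E
```

```text
[ 0.5063 -0.0334  0.3287] [ 179.9892    0.0145 -179.9655] [-0.3536  0.4305  0.4583]
```

View pics/p1.png

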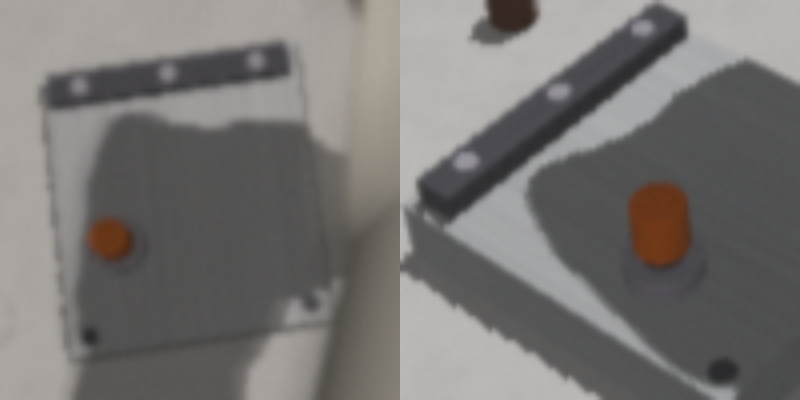

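The crop shows the plug upright in the hole with its collar down on the plate: knob at scene (245,275), collar ring at (246,286). Next the square: turn to yaw 193.3 and go above the blade grip.

Call:
{"method": "carry_out", "body": {
  "targets": "0 0 0 0 0 -0.77 0.1;0 0 0 0 0 -0.77 0.1;0 0 0 0 0 -0.78 0.1;0.11 -0.94 0 0 0 0 0.1;0.11 -0.94 0 0 0 0 0.1;0.11 -0.95 0 0 0 0 0.1;0.11 -0.95 0 0 0 0 0.1;0.1 -0.95 0 0 0 0 0.1"
}}

```text
time: 11.15
ee_pos: [0.5293, -0.2232, 0.3287]
tcp_rot: [-180.0, 0.0, -166.5]
wrist_force: [-0.0, 1.3, -0.1]
opening: 0.0471
grasp_force: 0.0
```

Call:
{"method": "carry_out", "body": {
  "targets": "0 0 0.5 0 0 0 0.1;0 0 0.7 0 0 0 0.1;0 0 0.7 0 0 0 0.1;0 0 0.6 0 0 0 0.1;0 0 0.4 0 0 0 0.1;0 0 0.2 0 0 0 0.1;0 0 0 0 0 0 0.1;0 0 0 0 0 0 0.1"
}}

```text
time: 11.82
ee_pos: [0.5293, -0.2223, 0.205]
tcp_rot: [-180.0, 0.0, -166.6]
wrist_force: [0.2, 0.4, 0.5]
opening: 0.0468
grasp_force: 0.0
```

Down to a TCP height of about 0.175, then close gently.

Call:
{"method": "carry_out", "body": {
  "targets": "0 0 0.25 0 0 0 0.1;0 0 0.25 0 0 0 0.1;0 0 0.15 0 0 0 0.1;0 0 0.1 0 0 0 0.1;0 0 0 0 0 0 0.1;0 0 0 0 0 0 -0.1;0 0 0 0 0 0 -0.3;0 0 0 0 0 0 -0.4",
  "newtons": 40
}}

```text
time: 12.48
ee_pos: [0.529, -0.2232, 0.1747]
tcp_rot: [-180.0, 0.0, -166.7]
wrist_force: [0.2, 0.6, 0.1]
opening: 0.0256
grasp_force: 0.0
```

Call:
{"method": "carry_out", "body": {
  "targets": "0 0 0 0 0 0 -0.6;0 0 0 0 0 0 -0.8;0 0 0 0 0 0 -0.9;0 0 0 0 0 0 -0.9;0 0 0 0 0 0 -0.9;0 0 0 0 0 0 -0.9;0 0 0 0 0 0 -0.9;0 0 0 0 0 0 -0.9"
}}

```text
time: 13.15
ee_pos: [0.529, -0.2231, 0.1749]
tcp_rot: [-180.0, 0.0, -166.7]
wrist_force: [-0.5, 0.1, 6.4]
opening: 0.0185
grasp_force: 39.8
```

Call:
{"method": "carry_out", "body": {
  "targets": "0 0 0 0 0 0 -0.9;0 0 -0.1 0 0 0 -0.9;0 0 -0.3 0 0 0 -0.9;0 0 -0.5 0 0 0 -0.9;0 0 -0.5 0 0 0 -0.9;0 0 -0.5 0 0 0.16 -0.9;0 0 -0.3 0 0 0.16 -0.9;0 0 -0.1 0 0 0.14 -0.9",
  "newtons": 80
}}

```text
time: 13.82
ee_pos: [0.5293, -0.2233, 0.269]
tcp_rot: [-179.9, 0.2, -169.4]
wrist_force: [0.5, -0.3, -1.7]
opening: 0.0172
grasp_force: 78.6
```

Call:
{"method": "carry_out", "body": {
  "targets": "-0.04 0.2 0 0 0 0 -0.9;-0.1 0.6 0 0 0 0 -0.9;-0.18 0.9 0 0 0 0 -0.9;-0.18 0.98 0 0 0 0 -0.9;-0.18 0.98 0 0 0 0 -0.9;-0.18 0.98 0 0 0 0 -0.9;-0.18 0.98 0 0 0 0 -0.9;-0.18 0.98 0 0 0 0 -0.9"
}}

```text
time: 14.48
ee_pos: [0.527, 0.0476, 0.2649]
tcp_rot: [180.0, -0.1, -169.3]
wrist_force: [1.2, 0.2, -1.2]
opening: 0.0171
grasp_force: 78.6
```

Call:
{"method": "carry_out", "body": {
  "targets": "-0.18 0.98 0 0 0 0 -0.9;-0.16 0.9 0 0 0 0 -0.9;-0.1 0.6 0 0 0 0 -0.9;-0.06 0.3 0 0 0 0 -0.9;0 0.1 0 0 0 0 -0.9;0 0 0 0 0 0 -0.9;0 0 0 0 0 0 -0.9;0 0 0 0 0 0 -0.9"
}}

```text
time: 15.15
ee_pos: [0.5263, 0.1611, 0.2661]
tcp_rot: [-180.0, -0.0, -169.4]
wrist_force: [0.6, 0.4, -1.2]
opening: 0.017
grasp_force: 78.6
```

```bash
python3 - <<'E'
from h import *
S=avg("scene",2);T=avg("top",2)
o=np.hstack([cv2.resize(T[150:270,220:340],(400,400)),cv2.resize(S[180:320,180:320],(400,400))])
cv2.imwrite("pics/s1.png",o[:,:,::-1])
s=monitor.get_obs();print(s["ee_pos"],s["tcp_rot"],s["wrist_force"],s["torque"],s["opening"])
E
```

```text
[0.52645204 0.16138551 0.26635918] [-1.79996225e+02  8.78689743e-03 -1.69413915e+02] [ 0.0676096  -0.29222827 -1.70710562] [0.00865938 0.04532326 0.04690258] 0.016749933902908656
```

View pics/s1.png

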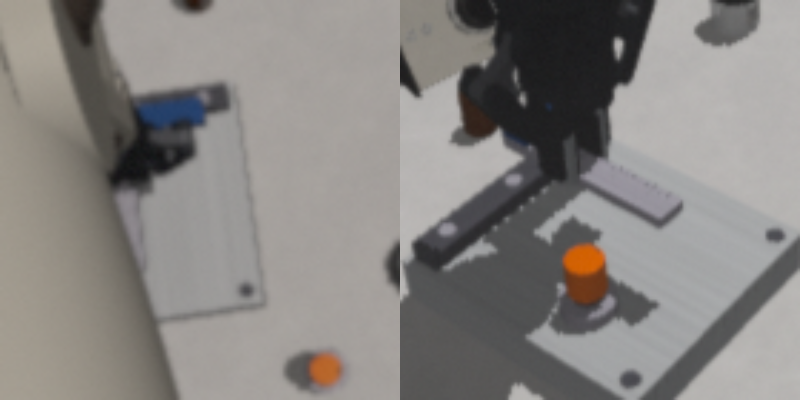

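The square is held level over the plate, with the blade end at crop (660,210) and the plug clear in front of it. I'll lower it, stopping just short of contact.

Call:
{"method": "carry_out", "body": {
  "targets": "0 0 0.3 0 0 0 -0.9;0 0 0.4 0 0 0 -0.9;0 0 0.35 0 0 0 -0.9;0 0 0.25 0 0 0 -0.9;0 0 0.1 0 0 0 -0.9;0 0 0 0 0 0 -0.9;0 0 0 0 0 0 -0.9;0 0 0 0 0 0 -0.9"
}}

```text
time: 16.02
ee_pos: [0.5266, 0.1624, 0.2111]
tcp_rot: [180.0, 0.1, -169.3]
wrist_force: [-0.6, 0.3, -1.0]
opening: 0.0167
grasp_force: 78.6
```

Call:
{"method": "carry_out", "body": {
  "targets": "0 0 0.05 0 0 0 -0.9;0 0 0.03 0 0 0 -0.9;0 0 0.03 0 0 0 -0.9;0 0 0.02 0 0 0 -0.9;0 0 0 0 0 0 -0.9;0 0 0 0 0 0 -0.9;0 0 0 0 0 0 -0.9;0 0 0 0 0 0 -0.9"
}}

```text
time: 16.68
ee_pos: [0.5263, 0.1623, 0.2051]
tcp_rot: [180.0, 0.0, -169.3]
wrist_force: [0.6, -0.3, -0.8]
opening: 0.0172
grasp_force: 78.7
```

Call:
{"method": "carry_out", "body": {
  "targets": "0 0 0.03 0 0 0 -0.9;0 0 0.03 0 0 0 -0.9;0 0 0 0 0 0 -0.9;0 0 0 0 0 0 -0.9;0 0 0 0 0 0 -0.9;0 0 0 0 0 0 -0.9;0 0 0 0 0 0 -0.9;0 0 0 0 0 0 -0.9"
}}

```text
time: 17.35
ee_pos: [0.5261, 0.1623, 0.205]
tcp_rot: [180.0, 0.1, -169.3]
wrist_force: [-7.7, -3.1, 18.6]
opening: 0.0172
grasp_force: 81.0
```

Touchdown. I'll ease the down-push a little and slide toward the fence, which is tool -x.

Call:
{"method": "carry_out", "body": {
  "targets": "0 0 -0.035 0 0 0 -0.9;-0.05 0 0 0 0 0 -0.9;-0.05 0 0 0 0 0 -0.9;-0.04 0 0 0 0 0 -0.9;0 0 0 0 0 0 -0.9;0 0 0 0 0 0 -0.9;0 0 0 0 0 0 -0.9;0 0 0 0 0 0 -0.9"
}}

```text
time: 18.02
ee_pos: [0.5314, 0.1633, 0.2051]
tcp_rot: [180.0, -0.0, -169.3]
wrist_force: [-8.0, -2.0, 11.7]
opening: 0.0172
grasp_force: 80.3
```

Call:
{"method": "carry_out", "body": {
  "targets": "-0.04 0 0 0 0 0 -0.9;-0.04 0 0 0 0 0 -0.9;-0.03 0 0 0 0 0 -0.9;0 0 0 0 0 0 -0.9;0 0 0 0 0 0 -0.9;0 0 0 0 0 0 -0.9;0 0 0 0 0 0 -0.9;0 0 0 0 0 0 -0.9"
}}

```text
time: 18.68
ee_pos: [0.5332, 0.1636, 0.205]
tcp_rot: [180.0, -0.5, -169.3]
wrist_force: [-28.7, -5.8, 26.4]
opening: 0.0168
grasp_force: 81.9
```

Fence contact. I'll ease the down-push and slide toward the plug, which is tool +y.

Call:
{"method": "carry_out", "body": {
  "targets": "0 0 -0.03 0 0 0 -0.9;0 0.05 0 0 0 0 -0.9;0 0.05 0 0 0 0 -0.9;0 0.05 0 0 0 0 -0.9;0 0 0 0 0 0 -0.9;0 0 0 0 0 0 -0.9;0 0 0 0 0 0 -0.9;0 0 0 0 0 0 -0.9"
}}

```text
time: 19.35
ee_pos: [0.5327, 0.1667, 0.2051]
tcp_rot: [-179.5, -0.5, -169.5]
wrist_force: [-20.3, -27.4, 17.8]
opening: 0.0173
grasp_force: 81.4
```

Call:
{"method": "carry_out", "body": {
  "targets": "0.04 0 -0.04 0 0 0 -0.9;0 0 0 0 0 0 -0.9;0 0 0 0 0 0 -0.9;0 0 0 0 0 0 -0.9;0 0.03 0 0 0 0 -0.9;0 0.03 0 0 0 0 -0.9;0 0 0 0 0 0 -0.9;0 0 0 0 0 0 -0.9"
}}

```text
time: 20.02
ee_pos: [0.5314, 0.1708, 0.2051]
tcp_rot: [-179.8, -0.4, -169.4]
wrist_force: [-9.6, -9.4, -0.6]
opening: 0.0172
grasp_force: 79.1
```

```bash
python3 - <<'E'
from h import *
S=avg("scene",3);cv2.imwrite("pics/e1.png",cv2.resize(S[205:305,180:313],(800,600),interpolation=cv2.INTER_CUBIC)[:,:,::-1])
s=monitor.get_obs();print(s["ee_pos"],s["tcp_rot"],s["wrist_force"],s["torque"])
E
```

```text
[0.53141983 0.17076491 0.20513825] [-179.81740502   -0.39577837 -169.41322478] [-9.66390941 -9.02702449 -0.69574704] [-1.97088995  2.0105946  -0.29868297]
```

View pics/e1.png

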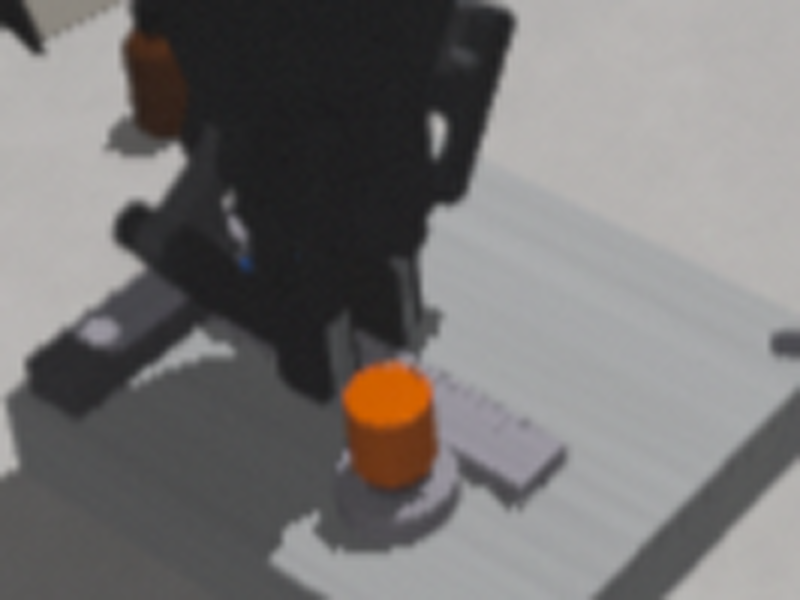

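The crop shows the blade alongside the plug's collar, with the contact zone near (455,460), the plug upright and the bottle untouched. I'll push a bit more in small steps.

Call:
{"method": "carry_out", "body": {
  "targets": "0 0.025 0.01 0 0 0 -0.9;0 0.025 0 0 0 0 -0.9;0 0 0 0 0 0 -0.9;0 0 0 0 0 0 -0.9;0 0 0 0 0 0 -0.9;0 0 0 0 0 0 -0.9;0 0 0 0 0 0 -0.9;0 0 0 0 0 0 -0.9"
}}

```text
time: 20.83
ee_pos: [0.5311, 0.1722, 0.2051]
tcp_rot: [-179.7, -0.4, -169.4]
wrist_force: [-9.7, -13.7, 3.2]
opening: 0.017
grasp_force: 79.5
```

Call:
{"method": "carry_out", "body": {
  "targets": "0 0.025 0 0 0 0 -0.9;0 0.025 0 0 0 0 -0.9;0 0 0 0 0 0 -0.9;0 0 0 0 0 0 -0.9;0 0 0 0 0 0 -0.9;0 0 0 0 0 0 -0.9;0 0 0 0 0 0 -0.9;0 0 0 0 0 0 -0.9"
}}

```text
time: 21.5
ee_pos: [0.5309, 0.1736, 0.2051]
tcp_rot: [-179.6, -0.4, -169.5]
wrist_force: [-10.1, -18.7, 3.6]
opening: 0.0167
grasp_force: 79.5
```

Call:
{"method": "carry_out", "body": {
  "targets": "0 -0.03 0 0 0 0 -0.9;-0.03 0 0 0 0 0 -0.9;-0.03 0 0 0 0 0 -0.9;0 0 0 0 0 0 -0.9;0 0 0 0 0 0 -0.9;0 0 0 0 0 0 -0.9;0 0 0 0 0 0 -0.9;0 0 0 0 0 0 -0.9"
}}

```text
time: 22.17
ee_pos: [0.5318, 0.1733, 0.205]
tcp_rot: [-179.7, -0.6, -169.4]
wrist_force: [-23.4, -15.0, 12.0]
opening: 0.0173
grasp_force: 80.5
```

```bash
python3 - <<'E'
from h import *
np.set_printoptions(precision=4,suppress=True)
S=avg("scene",4);cv2.imwrite("pics/e2.png",cv2.resize(S[245:305,220:300],(800,600),interpolation=cv2.INTER_CUBIC)[:,:,::-1])
s=monitor.get_obs();print(s["ee_pos"],s["tcp_rot"],s["wrist_force"],s["torque"])
o,a=max([(b[0],b[1]) for b in blobs(orange(S),(230,255,260,290))],key=lambda b:b[0]);print(o,a)
h=np.array([.4845,.190]);w=np.radians(10.65);R=np.array([[np.cos(w),-np.sin(w)],[np.sin(w),np.cos(w)]])
# predicted seated blade outer edge & end (plate coords rel hole (-27,43)), top z .038
for q in((-55,27),(-55,7),(-55,26),(-27,26),(0,26)):
    p=h+R@(np.array(q)-[-27,43])/1000; print(q,(proj("scene",[*p,.038])-[220,245])*10)
E
```

```text
[0.5318 0.1733 0.2051] [-179.7475   -0.6427 -169.3936] [-22.7512 -15.9035  12.1134] [-3.2312  4.6815  0.0902]
128 [243.6016 270.8672]
(-55, 27) [448.5455 414.5759]
(-55, 7) [526.579  340.6738]
(-55, 26) [452.5188 410.813 ]
(-27, 26) [321.4538 336.4194]
(0, 26) [199.5033 267.1992]
```

View pics/e2.png

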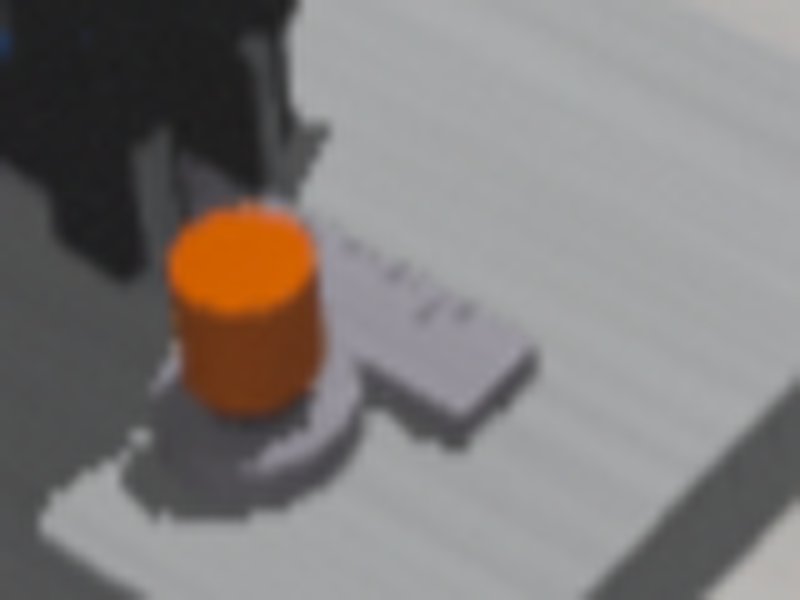

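The crop shows the blade end corners at (460,415) and (535,350), within a pixel of where they should be when seated (after the known offset). The collar meets the blade at (360,350). I'll add a touch more plug push and lighten the down-push.

Call:
{"method": "carry_out", "body": {
  "targets": "-0.02 0 -0.03 0 0 0 -0.9;0 0 0 0 0 0 -0.9;0 0.02 0 0 0 0 -0.9;0 0.02 0 0 0 0 -0.9;0 0 0 0 0 0 -0.9;0 0 0 0 0 0 -0.9;0 0 0 0 0 0 -0.9;0 0 0 0 0 0 -0.9"
}}

```text
time: 23.03
ee_pos: [0.5321, 0.174, 0.2051]
tcp_rot: [-179.6, -0.8, -169.5]
wrist_force: [-21.5, -22.4, 5.7]
opening: 0.0172
grasp_force: 79.7
```

```bash
python3 - <<'E'
from h import *
S=avg("scene",4)
o,a=max([(b[0],b[1]) for b in blobs(orange(S),(230,255,260,290))],key=lambda b:b[0]);print(o,a)
s=monitor.get_obs();w=np.radians(10.65);R=np.array([[np.cos(w),-np.sin(w)],[np.sin(w),np.cos(w)]])
print(s["ee_pos"],s["tcp_rot"],"F plate",R.T@s["wrist_force"][:2],s["wrist_force"][2],s["time"])
E
```

```text
129 [243.65891473 270.86821705]
[0.53205367 0.17402204 0.20513136] [-179.57835782   -0.76226713 -169.45277382] F plate [-24.93108064 -18.82623379] 6.489235035906373 23.2333
```

```bash
python3 - <<'E'
from h import *
for f,x,y,k in(("pics/e1.png",180,205,6),("pics/e2.png",220,245,10)):
    i=cv2.imread(f)[:,:,::-1].astype(int);m=(i[:,:,0]-i[:,:,2]>60)
    a,c,_=max(blobs(m,(0,0,i.shape[1],i.shape[0])),key=lambda b:b[0]);s=i.shape[1]/(133 if k==6 else 80)
    print(f,a/s/s,c/s+[x,y])
p=[.4845,.190,.071];print(proj("scene",p),proj("scene",[.4843,.191,.071]))
E
```

```text
pics/e1.png 253.560759375 [244.80971918 275.07381322]
pics/e2.png 256.54 [244.57059328 275.48807204]
[243.66975568 270.36910787] [243.23768005 270.75016492]
```

The plug shifted about 1 mm in its play under the blade and now stands firm, so contact is confirmed. I'll bias the push toward the fence and settle.

Call:
{"method": "carry_out", "body": {
  "targets": "-0.02 -0.01 0 0 0 0 -0.9;-0.02 0 0 0 0 0 -0.9;0 0 0 0 0 0 -0.9;0 0 0 0 0 0 -0.9;0 0 0 0 0 0 -0.9;0 0 0 0 0 0 -0.9;0 0 0 0 0 0 -0.9;0 0 0 0 0 0 -0.9"
}}

```text
time: 23.9
ee_pos: [0.5327, 0.174, 0.2051]
tcp_rot: [-179.6, -0.9, -169.4]
wrist_force: [-29.4, -22.3, 10.9]
opening: 0.0171
grasp_force: 80.4
```

```bash
python3 - <<'E'
from h import *
S=avg("scene",3);i=S.astype(int);m=(i[:,:,0]-i[:,:,2]>60)
print(max([(b[0],b[1]) for b in blobs(m,(230,255,260,295))],key=lambda b:b[0]))
s=monitor.get_obs();w=np.radians(10.65);R=np.array([[np.cos(w),-np.sin(w)],[np.sin(w),np.cos(w)]])
print(s["ee_pos"],s["tcp_rot"],"F plate",R.T@s["wrist_force"][:2],s["wrist_force"][2],s["time"],s["torque"])
cv2.imwrite("pics/f.png",cv2.resize(S[180:305,180:347],(800,600),interpolation=cv2.INTER_CUBIC)[:,:,::-1])
E
```

```text
(np.int32(256), array([244.203125, 275.09375 ]))
[0.53264998 0.17397011 0.20504298] [-179.61977406   -0.94133405 -169.42990427] F plate [-33.40113017 -16.81118916] 11.149519580132052 24.05 [-4.5580631   6.08224599  0.00949915]
```

View pics/f.png

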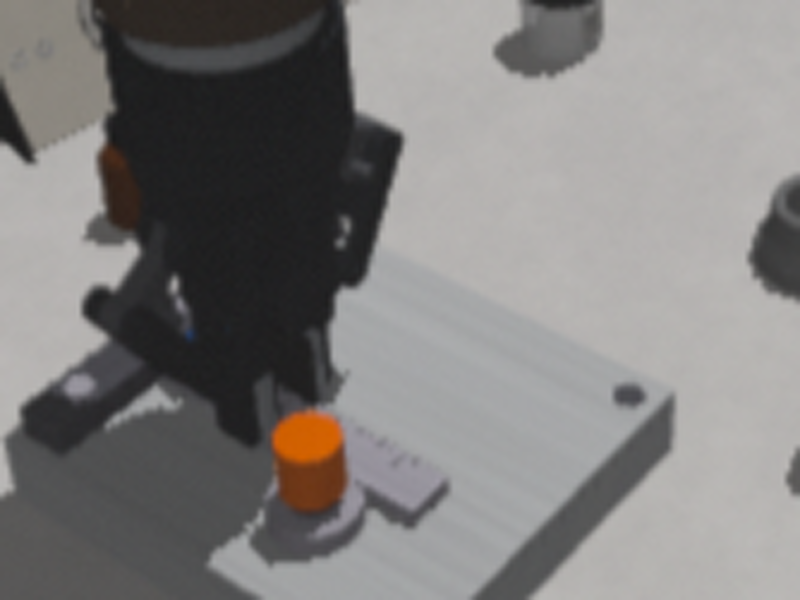

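The final crop shows the square flat, gripped, and held between the fence and the plug's collar at (360,490). The plug is upright, and the bottle at (118,185) and the canister at (560,30) are still standing. The push is 33 N on the fence and 17 N toward the plug, so I'm handing in.

```bash
python3 -c "
from workcell import bot
print(bot.job_done())"
```

```text
the job is handed in; nothing more can be done
None
```

I handed the job in at about 24 s: the plug is seated in the plate's hole and released, and the square is held flat in the corner, pressed about 33 N on the fence and 17 N toward the plug; the arm hid the stock's edge, so flushness rests on the force readings and the blade's position, and no result came back.

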